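# Fit the burnishing head to the spindle and hold it home

### The job

Change the tool on the edge burnisher: first press the red stop button all the way in, then take the grooved wooden burnishing head (not the black sanding drum) from the rack, set its lugs through the notches of the spindle socket, push it down against the spring and turn it a quarter turn clockwise (seen from above) to its stop. Keep hold of it there, pressed fully home with its flange down flush on the socket rim, and finish while still holding it so that the locking screw can be put in; it springs back up if let go. Leave the sanding drum, the wax tin and the tools lying about where they are.

Things in the scene. Friction and masses are not known exactly. Their poses are not given: they have to be found in the camera images.
- stop_button (a joint): travel of the red stop push button, m: 0 = out, 0.008 = pushed fully in; sprung, it needs about 5.5 N at the end of the stroke and comes back by itself. It stands on the grey switch box on top of the burnisher (the green start button beside it is not used)
- stop_button_top (a point): centre of the top face of the red stop button, 34 mm across; it is pressed straight down and this point moves with it
- head: the burnishing head to fit, about 0.26 kg, 98 mm tall, alike after half a turn. Origin: centre of its underside, z up. Hub 30 mm across, z 0 to 18; aluminium flange 72 mm across, z 18 to 24; brown grooved wooden body 50 mm across, z 24 to 70; steel grip bar on top, z 70 to 98. It hangs upright by its flange in a hole of the rack, origin 2 mm above the bench
- head_grip (a point): on the head's axis at mid height of its steel grip bar, 84 mm above the head's origin, same axes. The bar is 36 mm long along x, in line with the lugs, and 22 mm wide along y (two flat sides to grip)
- socket: dark steel bayonet socket on the burnisher's spindle, fixed (spindle braked) at any angle: upright ring 84 mm across, 30 mm high, on the machine's top plate. Origin: centre of its underside, z up. Fully home the head's flange rests on the rim and the head's origin is at socket z 12 mm; let go there, the spring lifts it 4 mm, until the lugs meet the lip
- socket_rim (a point): centre of the socket's mouth, level with its rim, 30 mm above the socket's origin, 120 mm above the bench, same axes. A bright inward lip 7 mm thick leaves a round opening 35 mm across with two notches 14 mm wide at the +x and -x sides, reaching 28 mm from the axis, for the head's lugs
- plunger (a joint): travel of the brass sprung plunger, 28 mm across, that fills the socket's opening, m: 0 = up (top 24 mm above the socket's origin), about 0.012 with the head fully home. It pushes up with 4 N at rest, growing by 0.65 N per mm (12 N with the head home)
- burnisher: the machine: blue-grey housing 220 mm (x) by 300 mm (y), aluminium top plate 90 mm above the bench, a motor standing out on its -y side to 240 mm from the origin. Origin: centre of its underside. Its highest fixed parts are the switch box (top at 118 mm) and a clear splash guard 122 mm high
- rack: wooden rack board 90 mm (x) by 220 mm (y), 20 mm thick, fixed; origin: centre of its underside; two through holes 59 mm across at y +55 and -55 mm, one holding the head, the other the sanding drum
- sander: the other head, not to be used: same hub, flange and grip bar but a black sanding drum with a red disc instead of the wood; origin as for the head; leave it in the rack
- wax_tin: flat wax tin with a yellow lid, 60 mm across, 24 mm high, standing on the machine's top plate; origin: centre of its underside; leave it
- hammer: hammer with a wooden handle lying on the bench, 270 mm long; leave it
- ruler: steel ruler 300 x 28 x 4 mm lying on the bench; leave it
- knife: yellow utility knife, 145 mm long, lying on the bench; leave it
- pliers: pliers with blue handles, 180 mm long, lying on the bench; leave them
- lighter: blue lighter, 80 mm long, lying on the bench; leave it
- head_lugs (a point): on the head's axis, 7 mm above its origin, same axes: level of the top faces of the two lugs. They stick out of the hub on its +x and -x sides, each 10 mm wide (along y), z 0 to 7 mm, tips 25 mm from the axis; a white line on the flange lies over each
- socket_lip (a point): on the socket's axis at the underside of the lip, 23 mm above the socket's origin. Lug tops below this (head's origin under socket z 16 mm), the head turns clockwise seen from above by a quarter turn, until stops bring its lugs in line with the socket's y axis (red marks on the rim). Solid stops bar the anticlockwise way

How it is judged:
By the outcome, as a careful person would: the job done as asked, in the order asked, and still so for the second after the job is handed in, while the arm keeps its last pose, push and grip.
It also fails if it takes over 58 s, if anything falls off the work surface, if the arm or the gripper's body presses on something with over 40 N, if the wrist force passes 120 N, or if a joint passes its speed limit or range.

### The arm

A 6-joint arm with a two-finger parallel gripper is mounted at the origin on the work surface. World frame = base frame: x ahead of the robot, y to its left, z up, the work surface at z = 0. Lengths are in m, angles in rad, forces in N, time in s.
With the tool pointing down it reaches from about 0.225 to 0.875 m from the base axis. Payload 3.4 kg.
Tool frame: the origin (TCP) lies between the finger pads; the fingertips stand 11 mm ahead of it and the grasp point (between the pads) lies 8 mm behind it; z points along the fingers, y is the line along which they close (so a half turn about z gives the same grasp; the last joint's range is limited). The gripper opens to 85 mm and grips with 20 to 120 N. Pads are 22 mm wide; open, the fingers measure 114 mm over their backs; the gripper's body (76 mm by 85 mm) begins 54 mm behind the grasp point. The pads swing forward as they close: fully open they stand 13 mm farther back than shut.
Start: joints at [-1.454, 0.276, 1.505, -0, 1.361, -0.121], TCP at [0.135, -0.559, 0.242] pointing down, gripper open.
Joint ranges: [-2.89, 2.89], [-0.75, 2.08], [0.22, 2.7], [-1.18, 4.32], [0.11, 2.71], [-2.7, 2.7]. Speed limits (rad/s): [2.57, 2.57, 3.14, 3.14, 3.14, 3.14].

### API

Orientations are given as [roll, pitch, yaw] about the fixed x, y, z axes, in that order (R = Rz(yaw) Ry(pitch) Rx(roll)).
In Python, from rig import env gives the robot as it stands. Calls block until the motion is done:
- env.movep(position, orientation): joint-space move of the TCP to a pose.
- env.servo_line(position, rot=None, v=0.15): straight line of the TCP; rot=None keeps the orientation; v is the mean speed in m/s.
- env.movej(angles): joint-space move.
- env.gripper_to(opening): finger opening in m; the grip force is fixed at half the most; returns when the fingers have stopped.
- env.dwell(seconds).
- env.inverse_kinematics(position, orientation): joint angles nearest the present ones, or None.
- env.capture(name): name is "scene" or "side" or "wrist"; returns the picture (420x560x3 uint8, red, green, blue); there is no depth.
- env.camera_params(name): a dict with "K" (3x3 intrinsics, pixels), "k1" (the pictures are not rectified: a ray, as slopes to the right and down, at radius r is drawn at 1 + k1 r^2 times it, then the intrinsics apply), "R" (3x3) and "t" (3): a world point X has camera coordinates R X + t. Camera axes: x right, y down, z forward; pixel columns grow to the right and rows downward; lengths in m; the calibration is good to about 2 mm. A picture is of the moment at which its call begins: read the wrist's pose just before it. camera_params takes no time and is no camera call; for the wrist camera it gives the pose at the moment of the call.
A pose or a line that the arm cannot do raises env.MotionError and nothing moves.
- env.finish_job(): hands the job in; it is judged then, once.
Readings, each from a call of its own:
- env.read_t(): time.
- env.read_joints(): joint angles.
- env.read_qvel(): joint speeds.
- env.read_tau(): joint torques, N m.
- env.read_ee_pos(): TCP position.
- env.read_orientation(): TCP orientation.
- env.read_ft_force(): force on the tool from outside, world axes, zero at the start.
- env.read_wrist_torque(): the same for the moment, N m.
- env.read_opening(): finger opening in m.
- env.read_gripper_force(): force on a finger pad.
Only numpy, scipy, OpenCV 4.12 (cv2) and the standard library are available. Lean on these libraries where they do the work, as an engineer would, in place of code of your own. Each camera call takes 0.05 s, during which the arm holds its last target. There are 200 camera calls.

## Working session

There is one attempt and no reset: what is moved stays moved. The work goes in short steps, each a Python script; the robot and the scene stay as the last script left them, time stands still between calls to the robot, and variables do not carry over. Pictures are saved under pics/ and viewed, at most 10 in all, crops included, and the job is handed in when it is done.

```bash
ls; mkdir -p pics
cat > h.py <<'E'
import numpy as np, cv2
from rig import env
def save(img,n): cv2.imwrite(f'pics/{n}.png',img[:,:,::-1])
def ray(p,uv):
    K=p['K'];d=np.array([(uv[0]-K[0][2])/K[0][0],(uv[1]-K[1][2])/K[1][1]]);s=d.copy()
    for _ in range(30): s=d/(1+p['k1']*(s@s))
    R=np.array(p['R']);t=np.array(p['t']);return -R.T@t, R.T@np.array([s[0],s[1],1])
def atz(p,uv,z):
    o,d=ray(p,uv);return o+d*(z-o[2])/d[2]
def proj(p,X):
    c=np.array(p['R'])@np.array(X)+np.array(p['t']);s=c[:2]/c[2];s=s*(1+p['k1']*(s@s));K=np.array(p['K']);return K[:2,:2]@s+K[:2,2]
E
python3 - <<'E'
from h import *
for n in ('scene','side','wrist'):
    p=env.camera_params(n);print(n,{k:np.round(v,3).tolist() for k,v in p.items()})
    save(env.capture(n),n+'0')
E
```

```text
pics
scene {'K': [[516.105, 0.0, 277.595], [0.0, 516.105, 213.255], [0.0, 0.0, 1.0]], 'k1': -0.088, 'R': [[0.078, 0.997, -0.001], [0.813, -0.064, -0.578], [-0.576, 0.044, -0.816]], 't': [-0.109, -0.339, 1.955]}
side {'K': [[430.761, 0.0, 282.69], [0.0, 430.761, 214.227], [0.0, 0.0, 1.0]], 'k1': 0.037, 'R': [[-0.75, -0.661, 0.008], [-0.527, 0.591, -0.611], [0.399, -0.463, -0.792]], 't': [0.442, 0.315, 1.057]}
wrist {'K': [[327.939, 0.0, 279.071], [0.0, 327.939, 214.426], [0.0, 0.0, 1.0]], 'k1': -0.045, 'R': [[0.236, -0.972, -0.002], [-0.938, -0.228, 0.259], [-0.252, -0.059, -0.966]], 't': [-0.574, -0.033, 0.38]}
```

View pics/scene0.png

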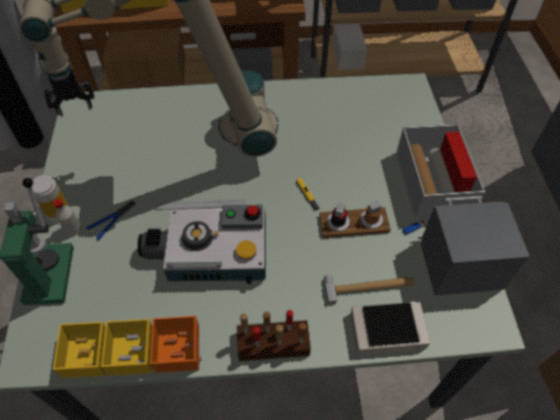

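View pics/side0.png

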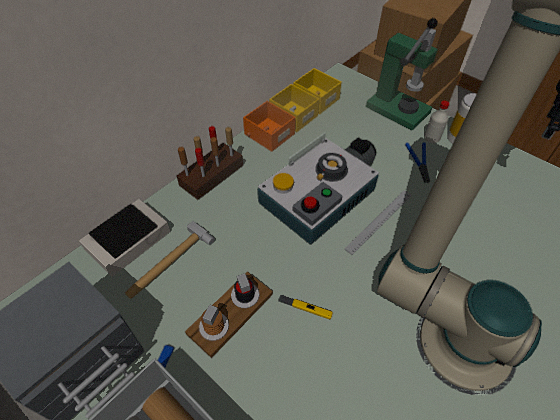

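The scene view shows the socket at about (196,234), the red button at (253,212), the wooden head at (372,215) and the sander at (339,215). The side view confirms the layout: button (310,203), socket (331,165), wooden head (212,322).

Run:
```python
from h import *
from scipy.spatial.transform import Rotation as Ro
s=env.camera_params('scene');d=env.camera_params('side')
for n,u,v,z in (('btn',(253,211),(310,203),.135),('rim',(197,234),(331,165),.12),('grip',(371,208),(211,312),.1),('sand',(338,208),(246,280),.1)):
    print(n,np.round(atz(s,u,z),3),np.round(atz(d,v,z),3))
p=env.camera_params('wrist');R=Ro.from_euler('xyz',env.read_orientation())
print(env.read_orientation(),env.read_ee_pos(),'cam in tool',R.inv().apply(-p['R'].T@p['t']-env.read_ee_pos()),'axis',R.inv().apply(p['R'][2]),env.read_t())
# camera viewpoint above machine
yaw0=env.read_orientation()[2]
print([ (y,env.inverse_kinematics([.42,-.08,.42],[np.pi,0,y]) is not None) for y in np.arange(-3,3.2,.5)])
```

```text
btn [ 0.504 -0.004  0.135] [ 0.496 -0.003  0.135]
rim [ 0.563 -0.174  0.12 ] [ 0.547 -0.164  0.12 ]
grip [0.496 0.363 0.1  ] [0.478 0.377 0.1  ]
sand [0.488 0.26  0.1  ] [0.476 0.264 0.1  ]
[-3.14022385e+00 -1.62690697e-04  2.37761563e-01] [ 0.13539378 -0.55844417  0.24165104] cam in tool [ 0.06677196  0.00045193 -0.13234149] axis [-2.59465172e-01 -3.11040513e-04  9.65752415e-01] 0.15
[(np.float64(-3.0), True), (np.float64(-2.5), True), (np.float64(-2.0), False), (np.float64(-1.5), False), (np.float64(-1.0), True), (np.float64(-0.5), True), (np.float64(0.0), True), (np.float64(0.5), True), (np.float64(1.0), True), (np.float64(1.5), True), (np.float64(2.0), True), (np.float64(2.5), True), (np.float64(3.0), True)]
```

Run:
```python
from h import *
import pickle
D={}
for n,pos in (('w_head',[.49,.31,.33]),('w_mach',[.525,-.085,.34])):
    env.movep(pos,[np.pi,0,0]);env.dwell(.2)
    D[n]=p=env.camera_params('wrist');save(env.capture('wrist'),n)
    print(n,env.read_t(),np.round(env.read_joints(),2),env.read_ee_pos())
pickle.dump(D,open('D.pkl','wb'))
for n in D:
    cv2.imwrite(f'pics/{n}b.png',cv2.convertScaleAbs(cv2.resize(cv2.imread(f'pics/{n}.png'),(800,600),interpolation=cv2.INTER_CUBIC),alpha=1.5))
```

```text
w_head 3.6917 [ 0.44  0.25  1.33 -0.    1.56  2.01] [0.4902046  0.30968786 0.32996603]
w_mach 5.4167 [-0.29  0.17  1.41  0.    1.56  1.28] [ 0.52515915 -0.08411089  0.33998391]
```

View pics/w_headb.png

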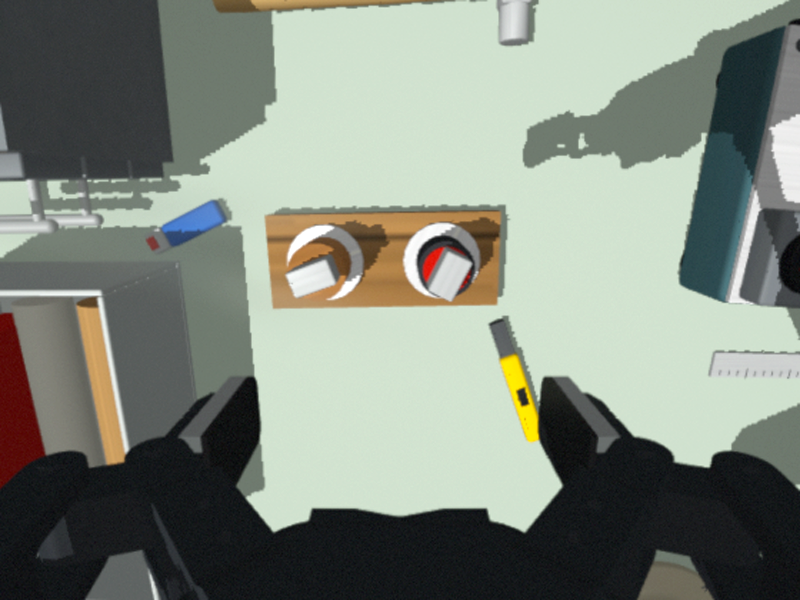

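View pics/w_machb.png

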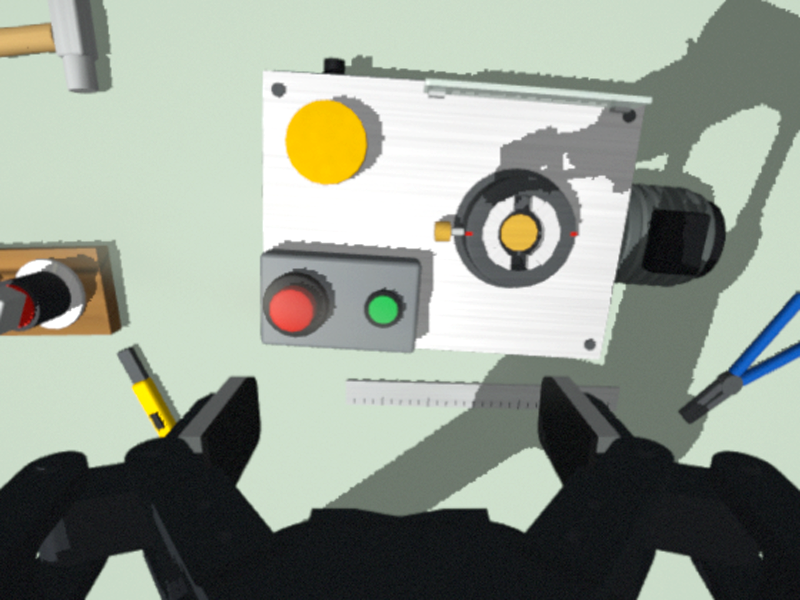

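The head view (800×600) shows the wooden head's grip bar at about (313,277), turned, on the +y side of the rack, with the sander at (450,272). The machine view shows the rim marks at (468,233) and (575,234), notches at (520,201) and (518,263), and the red button at (292,310).

Run:
```python
from h import *
import pickle
D=pickle.load(open('D.pkl','rb'));p=D['w_mach'];im=cv2.imread('pics/w_mach.png').astype(int)
f=.7
red=((im[...,2]>1.7*im[...,1])&(im[...,2]>1.7*im[...,0])&(im[...,2]>60)).astype(np.uint8)
n,l,st,c=cv2.connectedComponentsWithStats(red)
for i in range(1,n):
    if st[i,4]>1: print(st[i],c[i].round(1),atz(p,c[i],.12).round(4))
# brass plunger centre and ring
br=((im[...,2]>1.5*im[...,0])&(im[...,2]<1.5*im[...,1])&(im[...,2]>90)).astype(np.uint8)
n,l,st,c=cv2.connectedComponentsWithStats(br)
for i in range(1,n):
    if st[i,4]>30: print('br',st[i],c[i].round(1),atz(p,c[i],.114).round(4))
# triangulate the button
U=[]
for cam in('scene','side'):
    q=cv2.imread(f'pics/{cam}0.png').astype(int);r=((q[...,2]>1.9*q[...,1])&(q[...,2]>1.9*q[...,0])&(q[...,2]>60)).astype(np.uint8)
    n,l,st,c=cv2.connectedComponentsWithStats(r);g=(253,211) if cam=='scene' else (310,203)
    i=1+np.argmin(np.hypot(*(c[1:]-g).T));print(cam,st[i],c[i]);U.append((env.camera_params(cam),c[i]))
crop=im[180:250,170:250];cv2.imwrite('pics/btn.png',np.hstack([cv2.resize(x.clip(0,255).astype(np.uint8),(400,350),interpolation=cv2.INTER_CUBIC) for x in (crop*1.4,im[110:210,310:420]*2)]))
```

```text
[325 162   6   3  16] [327.8 163.1] [ 0.5543 -0.1361  0.12  ]
[399 162   5   4  16] [401.1 163.3] [ 0.5545 -0.2151  0.12  ]
[  5 199  19  31 176] [ 17.3 216.3] [0.4946 0.217  0.12  ]
[189 200  30  33 771] [203.7 216.2] [4.951e-01 1.000e-04 1.200e-01]
br [  0  17  38  23 705] [17.9 27.4] [0.6935 0.1836 0.114 ]
br [ 200   70   57   59 2695] [228.   99.1] [ 0.6198 -0.0307  0.114 ]
br [351 150  25  26 515] [363.  162.4] [ 0.5546 -0.1753  0.114 ]
br [304 155  12  14 145] [309.6 161.9] [ 0.5549 -0.1171  0.114 ]
br [  0 174  68  16 569] [ 26.8 179. ] [0.5367 0.2015 0.114 ]
br [  1 191  77  44 759] [ 55.5 223.2] [0.4847 0.1766 0.114 ]
br [ 92 266  28  40 424] [105.7 283.8] [0.4077 0.1273 0.114 ]
scene [247 206  12   9  90] [252.18888889 209.95555556]
side [304 197  13  12 123] [309.76422764 202.08130081]
```

View pics/btn.png

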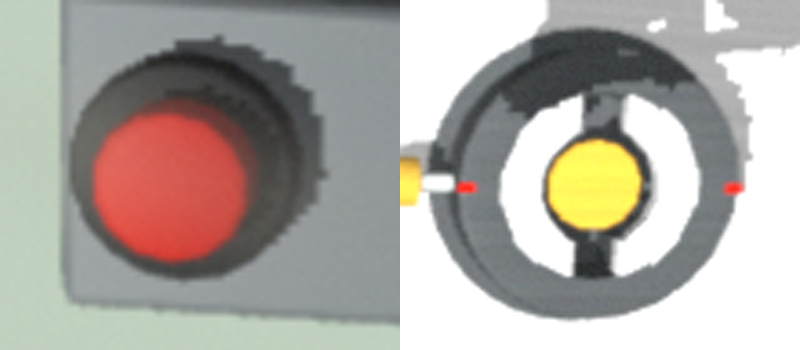

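Crop: button top face centred at (203.6,217.4) in the original picture. The rim marks are 79 mm apart, centred at (0.554,-0.176) with the axis along world y, so the socket yaw is about 0. This agrees with the plunger, so I press now.

Run:
```python
from h import *
env.movep([.499,-.0035,.175],[np.pi,0,0])
env.gripper_to(0.0)
f0=env.read_ft_force();print(env.read_t(),f0,env.read_opening())
z=.160;env.servo_line([.499,-.0035,z],v=.08);log=[]
while z>.118:
    f=env.read_ft_force()[2]-f0[2];log.append((round(z,4),round(float(f),1)))
    if f>14: break
    z-=.002;env.servo_line([.499,-.0035,z],v=.03)
env.dwell(.2);print(log,env.read_ft_force()-f0,env.read_ee_pos(),env.read_t())
```

```text
6.95 [0.45876645 0.54392156 0.13481835] -0.0002541710358248996
[(0.16, 0.1), (0.158, 0.6), (0.156, 0.1), (0.154, 0.6), (0.152, 2.1), (0.15, 1.6), (0.148, 4.3), (0.146, 4.3), (0.144, 9.7), (0.142, 21.6)] [-4.08581918  0.5583265  19.86995307] [ 0.49938088 -0.00354527  0.14477859] 9.7417
```

The button bottomed out: contact at about z=.153, hard stop at .144. Now a closer look at the head.

Run:
```python
from h import *
import pickle
env.servo_line([.499,-.0035,.2],v=.2)
D=pickle.load(open('D.pkl','rb'));c=atz(D['w_head'],(312*.7,273*.7),.1);print(c)
env.movep([c[0]-.04,c[1],.27],[np.pi,0,0]);env.gripper_to(.06);env.dwell(.1)
D['wh2']=env.camera_params('wrist');im=env.capture('wrist');save(im,'wh2');pickle.dump(D,open('D.pkl','wb'))
b=proj(D['wh2'],[c[0],c[1],.1]);print(b,env.read_t(),env.read_joints());u,v=map(int,b)
x0,y0=max(u-70,0),max(v-52,0);print(x0,y0)
cv2.imwrite('pics/wh2c.png',cv2.resize(im[y0:y0+105,x0:x0+140,::-1],None,fx=5,fy=5,interpolation=cv2.INTER_CUBIC))
```

```text
[0.48691173 0.37777719 0.1       ]
[279.04328036 156.84157017] 12.3833 [ 5.82998035e-01  2.77621367e-01  1.43391343e+00 -1.86147502e-05
  1.43002578e+00  2.15367147e+00]
209 104
```

View pics/wh2c.png

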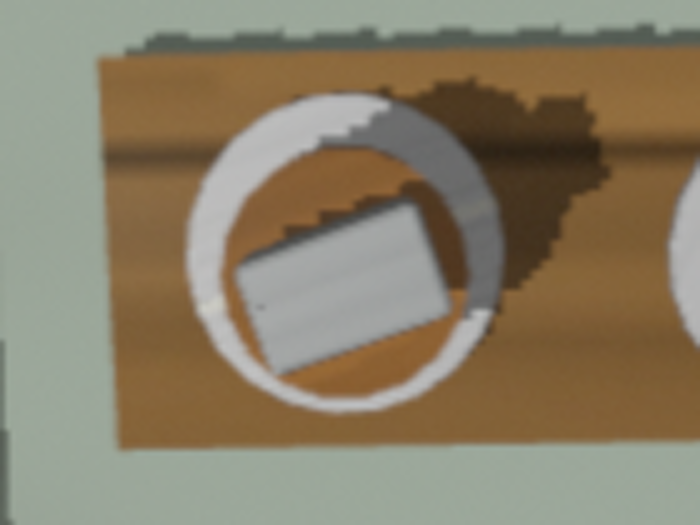

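The bar's top corners in the crop are (237,268), (415,203), (450,310) and (277,375). The flange centre is (345,252), and the white lug lines at (212,304) and (478,207) lie along the bar.

Run:
```python
from h import *
import pickle
p=pickle.load(open('D.pkl','rb'))['wh2']
g=lambda u,v:(209+(u+.5)/5-.5,104+(v+.5)/5-.5)
C=np.array([atz(p,g(*c),.1) for c in((237,268),(415,203),(450,310),(277,375))])
print('size',[np.linalg.norm(C[i]-C[(i+1)%4]).round(4) for i in range(4)],'ctr',C.mean(0))
d1=C[1]-C[0];d2=C[2]-C[3];d=d1+d2;th=np.arctan2(d[1],d[0]);print('yaw',np.degrees(th),np.degrees([np.arctan2(x[1],x[0]) for x in(d1,d2)]))
L=np.array([atz(p,g(*c),.026) for c in((212,304),(478,207),(345,252))]);print('flange',L);e=L[1]-L[0];print(np.degrees(np.arctan2(e[1],e[0])))
# candidate grasp yaws and joint 6
for k in(th,th+np.pi):
    k=(k+np.pi)%(2*np.pi)-np.pi
    q=env.inverse_kinematics([*C.mean(0)[:2],.08],[np.pi,0,k]);print(np.degrees(k),q)
for k in (0,-np.pi/2,np.pi/2,np.pi):
    print(k,env.inverse_kinematics([.5545,-.1755,.2],[np.pi,0,k]))
```

```text
size [np.float64(0.0344), np.float64(0.0204), np.float64(0.0341), np.float64(0.0209)] ctr [0.4826751  0.37919605 0.1       ]
yaw -69.77214886188277 [-70.20280018 -69.3375584 ]
flange [[0.47179687 0.40987162 0.026     ]
 [0.49360384 0.349469   0.026     ]
 [0.4835421  0.3794518  0.026     ]]
-70.14905483702339
-69.77214886188277 None
110.22785113811723 [ 5.52600623e-01  4.59462226e-01  1.64947635e+00 -4.44089210e-16
  1.03265408e+00  1.99558020e-01]
0 [-4.26134945e-01  3.11902682e-01  1.56012171e+00 -4.44089210e-16
  1.26956826e+00  1.14466138e+00]
-1.5707963267948966 None
1.5707963267948966 [-0.42613495  0.31190268  1.56012171  0.          1.26956826 -0.42613495]
3.141592653589793 [-0.42613495  0.31190268  1.56012171  0.          1.26956826 -1.99693127]
```

Run:
```python
from h import *
th=np.radians(110.1);o=[np.pi,0,th];x,y=.4832,.3793
env.movep([x,y,.15],o);env.servo_line([x,y,.086],v=.1)
print(env.read_t(),env.read_ft_force());f0=env.read_ft_force()
env.gripper_to(0.01);print('open',env.read_opening(),env.read_gripper_force(),env.read_ft_force()-f0)
env.servo_line([x,y,.26],v=.15);print(env.read_t(),env.read_ft_force()-f0,env.read_opening())
env.movep([.5545,-.1755,.25],[np.pi,0,np.pi]);env.dwell(.3)
print(env.read_t(),env.read_ee_pos(),env.read_orientation(),env.read_joints(),env.read_opening(),env.read_ft_force())
im=env.capture('wrist');sd=env.capture('side')
cv2.imwrite('pics/hov.png',np.hstack([cv2.resize(im[:,:,::-1],(480,360)),cv2.resize(sd[90:210,260:380,::-1],(320,360))[:360]]))
```

```text
14.875 [ 0.71961355 -1.05278451 -0.5616711 ]
open 0.021087082215383985 59.87401485443115 [-2.65601298 -0.43670344  4.70411199]
16.6083 [-0.63950515  1.34306244 -2.8620504 ] 0.020967640177074788
18.925 [ 0.55466681 -0.17501677  0.25002795] [ 3.14156093e+00  7.58411032e-05 -3.14078420e+00] [-4.25290396e-01  2.81766222e-01  1.47728689e+00  6.13145909e-05
  1.38248360e+00 -1.99690665e+00] 0.021162295178337422 [-0.14131437 -0.26467314 -3.52616285]
```

View pics/hov.png

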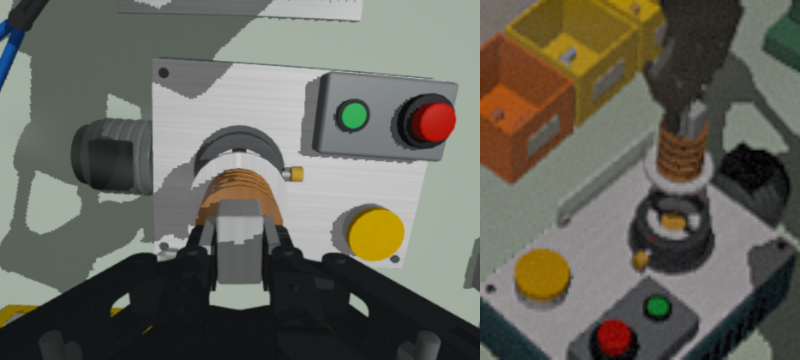

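The head is gripped upright in the wrist picture, at about (240,200) in the composite, and the side crop shows it above the socket. Next is the guarded descent.

Run:
```python
from h import *
X,Y=.5545,-.1755
f0=env.read_ft_force();T0=env.read_wrist_torque();z=.209;env.servo_line([X,Y,z],v=.1);log=[]
while z>.178:
    z-=.002;env.servo_line([X,Y,z],v=.03)
    f=env.read_ft_force()-f0;log.append((round(z,4),*np.round(f,1).tolist(),round(env.read_ee_pos()[2],4)))
    if f[2]>24 or (z>.199 and f[2]>8): break
print(*log,sep='\n');print(env.read_t(),env.read_wrist_torque()-T0,env.read_opening(),env.read_ee_pos())
```

```text
(0.207, 1.4, -0.7, 0.7, np.float64(0.2076))
(0.205, 1.3, -0.1, 0.0, np.float64(0.205))
(0.203, 0.9, -0.7, -0.0, np.float64(0.2028))
(0.201, 1.1, -0.4, -1.1, np.float64(0.2008))
(0.199, 1.4, -0.9, 0.0, np.float64(0.1988))
(0.197, 0.7, -0.7, 4.0, np.float64(0.1976))
(0.195, 0.4, -0.4, 5.5, np.float64(0.1954))
(0.193, 0.4, -0.2, 6.7, np.float64(0.1933))
(0.191, 0.3, -0.0, 8.6, np.float64(0.1913))
(0.189, 0.1, -0.8, 8.6, np.float64(0.1895))
(0.187, -0.0, 0.2, 10.6, np.float64(0.1878))
(0.185, -0.4, -0.1, 13.6, np.float64(0.1866))
(0.183, -3.8, 0.9, 22.6, np.float64(0.1865))
(0.181, -6.1, 0.6, 30.5, np.float64(0.1864))
23.0833 [ 0.67478219  1.39241486 -0.01468664] 0.020765348449370696 [ 0.55491089 -0.17605942  0.18635786]
```

Fully seated: spring felt from .198, hard stop at .1865, 12 mm of travel. Now the clockwise turn (yaw π → π/2, joint 6 increasing).

Run:
```python
from h import *
X,Y=.5545,-.1755
env.servo_line([X,Y,.183],[np.pi,0,np.pi],v=.03)
q=np.array(env.inverse_kinematics([X,Y,.183],[np.pi,0,np.pi]));T0=env.read_wrist_torque()
for a in (8,20,35,50,65,78,85,88,90,92,93.5):
    r=q.copy();r[5]+=np.radians(a);env.movej(r)
    f=env.read_ft_force();T=env.read_wrist_torque()-T0;o=env.read_orientation()
    print(a,np.round(f,1),np.round(T,2),env.read_ee_pos().round(4),np.degrees(o[2]).round(1),round(env.read_opening(),4))
    if abs(T[2])>2.2 or f[2]>60: break
print(env.read_t())
```

```text
8 [-3.9  1.  18.7] [ 0.12 -0.16 -0.15] [ 0.5552 -0.176   0.1864] 172.0 0.0212
20 [-2.6  0.7 17.7] [ 0.05 -0.25 -0.12] [ 0.5555 -0.1761  0.1864] 160.0 0.021
35 [-2.2  0.3 16.8] [-0.03 -0.3  -0.19] [ 0.5557 -0.1762  0.1864] 145.0 0.0211
50 [-3.  -0.6 17.1] [-0.14 -0.34 -0.18] [ 0.5558 -0.1764  0.1864] 130.0 0.021
65 [-2.3 -0.1 17.2] [-0.24 -0.36 -0.18] [ 0.5559 -0.1766  0.1864] 115.0 0.0206
78 [-0.9 -0.5 16.7] [-0.29 -0.26 -0.22] [ 0.5559 -0.1768  0.1864] 102.0 0.0212
85 [-3.7 -1.6 17.6] [-0.27 -0.17 -0.18] [ 0.5554 -0.1767  0.1864] 95.0 0.021
88 [-4.5 -0.1 17.8] [-0.33  0.03 -0.04] [ 0.5546 -0.1765  0.1864] 92.0 0.0209
90 [-6.2 -0.2 20. ] [-0.26  0.2   0.18] [ 0.5541 -0.1763  0.1864] 90.0 0.0211
92 [-6.3  0.5 19.8] [-0.22  0.37  0.24] [ 0.5536 -0.1762  0.1864] 88.1 0.0209
93.5 [-7.9  1.  20.9] [-0.22  0.34  1.32] [ 0.5535 -0.1762  0.1864] 86.8 0.021
26.5667
```

Torque rises at 92–93°, so the stop is reached. I'll press a bit firmer and verify with a picture.

Run:
```python
from h import *
env.servo_line([.5545,-.1755,.1815],[np.pi,0,np.radians(86.5)],v=.03);env.dwell(.5)
print(env.read_t(),env.read_ft_force(),env.read_wrist_torque(),env.read_ee_pos(),np.degrees(env.read_orientation()),env.read_opening())
im=env.capture('wrist');sd=env.capture('side')
cv2.imwrite('pics/fin.png',cv2.convertScaleAbs(np.hstack([cv2.resize(im[:,:,::-1],(480,360)),cv2.resize(sd[120:200,290:370,::-1],(320,360))]),alpha=1.4))
```

```text
27.3167 [-9.90444825  1.64538712 27.01112903] [0.3649352  1.72463063 1.38204139] [ 0.55344412 -0.17618854  0.18639789] [179.96293304   0.2169808   86.77719736] 0.021110137842009272
```

View pics/fin.png

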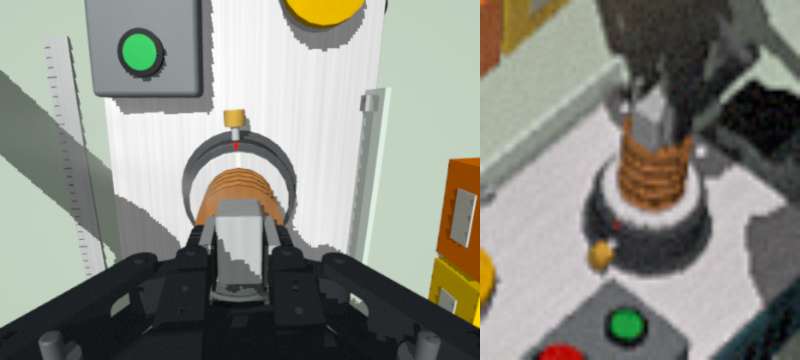

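The flange sits flush on the rim and the lug line meets the red mark at about (236,147). The spring plus rim load is steady at about 27 N, with 1.4 N m against the stop. Handing in.

```bash
python3 -c "
from rig import env
print(env.finish_job())"
```

```text
the job is handed in; nothing more can be done
None
```

I pressed the stop button fully in, then fitted the burnishing head and turned it clockwise to its stop, and handed the job in at about 27 s with the arm still holding it flush on the socket rim; the judge's result wasn't shown.

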